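# Shim the rocking bell stand

### The arm

A 6-joint arm with a two-finger parallel gripper is mounted at the origin on the work surface. World frame = base frame: x ahead of the robot, y to its left, z up, the work surface at z = 0. Lengths are in m, angles in rad, forces in N, time in s.
With the tool pointing down it reaches from about 0.425 to 0.95 m from the base axis. Payload 14.7 kg.
Tool frame: the origin (TCP) lies between the finger pads; the fingertips stand 25 mm ahead of it and the grasp point (between the pads) lies 6 mm ahead of it (finger_overhang is the distance from the TCP to the fingertips, in m); z points along the fingers, y is the line along which they close (so a half turn about z gives the same grasp; the last joint's range is limited). The gripper opens to 85 mm and grips with 20 to 120 N. Pads are 22 mm wide; open, the fingers measure 114 mm over their backs; the gripper's body (76 mm by 85 mm) begins 54 mm behind the grasp point. The pads swing forward as they close: fully open they stand 13 mm farther back than shut.
Start: joints at [-1.259, 0.48, 1.596, -0, 1.065, -0.047], TCP at [0.228, -0.609, 0.256] pointing down, gripper open.
Joint ranges: [-2.75, 2.75], [-0.82, 2.05], [0.23, 2.67], [-1.56, 4.7], [0.09, 2.69], [-2.92, 2.92]. Speed limits (rad/s): [1.89, 1.89, 2.39, 3.01, 3.01, 3.01].

### API

Orientations are given as [roll, pitch, yaw] about the fixed x, y, z axes, in that order (R = Rz(yaw) Ry(pitch) Rx(roll)).
In Python, from cell import get_obs, read_camera, camera_info, job_done, recognise, place_of, finger_overhang gives the robot as it stands.
- The arm moves only by the tool drive_tool, never from a script. Its argument "steps" is a list that holds one entry, the list of rows, each a list of 7 numbers: the turn, a rotation vector about the tool's x, y, z scaled (see below), then the shift along the tool's x, y, z scaled (see below), then the opening, from 0 (shut) to 1 (fully open). In form: [[[rx, ry, rz, x, y, z, fingers], ...]]. A call has exactly 10 rows; each row shifts and turns the commanded pose from where the row before left it, along the tool's axes as they then stand; what a row does not reach is not made up. The controller multiplies each number of a shift by 20 cm and each number of a turn by 45 degrees. A row lasts 1/8 s, in which the tool goes at most 62.5 mm and 10.7 degrees, less where a joint would pass 70% of its speed; a pose out of reach is approached as far as the arm can. A call with a number of a shift or a turn outside -1 to 1 is refused whole. A call with a gripper value outside its range is refused whole. The fingers move at their own pace and stop on an object; "newtons" is the grip in N (left out, the last holds). Time passes only in rows, so rows that do not move let the fingers close, or fill a call up. It gives the time, the measured TCP pose, the force, the opening and the grip force at its end, in the units of the state.
- get_obs(): the state, without advancing time (a new reading comes with each control period).
- read_camera(name): name is "side" or "top"; returns (picture, depth): 420x560x3 uint8, blue, green, red; 420x560 float32, m along the optical axis (not along the pixel's ray), 0 where there is no reading.
- camera_info(name): a dict with "mtx" (3x3 intrinsics, pixels), "cam_to_world" (4x4, takes a point from camera to world coordinates). Camera axes: x right, y down, z forward; pixel columns grow to the right and rows downward; lengths in m; the calibration is good to about 2 mm. A picture is of the moment at which its call begins. camera_info takes no time and is no camera call.
- job_done(): hands the job in; it is judged then, once.
Trained networks look in the newest picture that a camera, given by its name, has taken for a name from the list of things; names that differ only in an ending like _2 or _b are one class to them, and where a whole thing is asked for, a point or a joint stands for the part that bears it (a point fixed in the world has none). Each returns a list of dicts, best first, with "conf" (0 to 1); they miss things now and then, are a little off and sometimes report something else, mostly with a low value. They report only what shows in the picture. A call takes as long as a camera call. They do not tell look-alikes from the thing itself.
- recognise(target, camera): "pixel" ([column, row] in pixels, amid what is visible of it).
- place_of(target, camera): "pixel" ([column, row] in pixels: a listed point, or the origin of a listed thing).
The state is a dict: "t": time; "joints": joint angles; "qvel": joint speeds; "joint_efforts": joint torques, N m; "tcp_pos": TCP position; "tool_rot": TCP orientation; "contact_force": force on the tool from outside, world axes, zero at the start; "ft_torque": the same for the moment, N m; "grip_width": finger opening in m; "grasp_force": force on a finger pad.
Only numpy, scipy, OpenCV 4.12 (cv2) and the standard library are available. Lean on these libraries where they do the work, as an engineer would, in place of code of your own. Each camera call takes 0.05 s, during which the arm holds its last target. There are 200 camera calls.

### The job

The bell stand rocks because one of its feet is too short. With the fingertips, push the wooden wedge along the slab, thin edge first, under that short foot until the stand is level, sits firmly on all its feet and no longer rocks, then leave it. Do not pick the wedge up, do not touch or shove the stand itself, and leave the small bells, the bowl and the plate where they are.

Things in the scene. Friction and masses are not known exactly. Their poses are not given: they have to be found in the camera images.
- stand: Loose bell stand, 2 to 2.8 kg: black iron cross of flat bars (26 wide, 232 long, 29 to 43 mm above the slab), a round steel foot 40 mm across under each end, at x, y = +-72 mm; over the middle a wooden frame 217 mm tall with a bronze bell. Origin: its middle, level with the long feet's undersides; z is its upright axis. The foot at (-72, +72) is 6 mm short: the stand leans on it by 0.059 rad (0 when level).
- short_foot (a point): Middle of the underside of the short foot, at (-72, +72, +6) mm in the stand's frame: on the slab at the start, 6 mm above it when the stand is level. An iron weight on its bar presses it down with about 2 N. Its underside's rim is bevelled, rising 3.2 mm at 20 mm from the foot's axis, so a thin edge can enter. The stand's axes.
- wedge: Loose pale wooden wedge, flat on the slab: 90 mm long (x), 44 mm wide (y), about 50 g. Origin: centre of its underside. The thin edge (1.5 mm thick) is at x = +45 mm and points roughly at the short foot, the flat upright heel (18 mm tall) at x = -45 mm; the top slopes evenly between them.
- wedge_heel (a point): Middle of the wedge's upright heel face, 9 mm above the slab: the place to push. The waxed wood slides easily: it takes 1 to 3 N (up to 6 as the edge enters) while the wedge lifts the foot, then the force rises quickly: 6 to 8 N is firm; above some 12 N the stand slides or lifts. The wedge stays where it is left. The wedge's axes.
- wedge_edge (a point): Middle of the wedge's thin edge, 1 mm above the slab. The wedge's axes.
- bell_a: Small loose bronze bell standing mouth down, 48 mm across, 46 mm tall, to the right of the wedge. Origin: centre of its underside. Leave it alone.
- bell_b: Smaller loose bronze bell, 40 mm across, 38 mm tall, to the left of the wedge. Origin: centre of its underside. Leave it alone.
- bowl: Cream stoneware bowl, 116 mm across, 70 mm tall. Origin: centre of its underside. Leave it alone.
- plate: Turquoise plate, 130 mm across, 14 mm tall. Origin: centre of its underside. Leave it alone.
- slab: Fixed dark slate slab on the bench, 400 mm (x) by 360 mm (y), 8 mm thick; the stand, the wedge and both small bells stand on its flat top at z = 8 mm. Origin: centre of its underside.
There are look-alikes about, which are no part of the job. Of the things that look like the wedge, the middle-sized one is meant.

How it is judged:
By the outcome, as a careful person would: the job done as asked, in the order asked, and still so for the second after the job is handed in, with the robot touching nothing.
It also fails if it takes over 48 s, if anything falls off the work surface, if the arm or the gripper's body presses on something with over 40 N, if the wrist force passes 120 N, or if a joint passes its speed limit or range.

## Working session

There is one attempt and no reset: what is moved stays moved. The work goes in short steps, Python scripts to look and compute and a tool call to move; the robot and the scene stay as the last step left them, time stands still between calls to the robot, and variables do not carry over. Pictures are saved under pics/ and viewed, at most 10 in all, crops included, and the job is handed in when it is done.

Besides the shell and the picture viewer there is one more tool, called after "Emit:" as name([rows], argument=value, ...), one row to a line, values as JSON. drive_tool: Moves the arm, as the interface text tells. Its arguments: {"type":"object","properties":{"steps":{"type":"array"},"newtons":{"type":"number"}},"required":["steps"]}

```bash
mkdir -p pics; cat > h.py <<'E'
import numpy as np, cv2
from cell import *
def world(cam,px,depth=None,z=None):
    I=camera_info(cam);K=np.array(I["mtx"]);T=np.array(I["cam_to_world"])
    r=np.linalg.inv(K)@[px[0],px[1],1.]
    if z is None:
        u,v=int(round(px[0])),int(round(px[1])); p=depth[max(v-1,0):v+2,max(u-1,0):u+2]; p=p[p>0]
        return T[:3,:3]@(r*np.median(p))+T[:3,3] if len(p) else None
    d=T[:3,:3]@r; return T[:3,3]+d*(z-T[2,3])/d[2]
def proj(cam,P):
    I=camera_info(cam);K=np.array(I["mtx"]);T=np.linalg.inv(np.array(I["cam_to_world"]))
    p=K@(T[:3,:3]@np.array(P)+T[:3,3]); return p[:2]/p[2]
E
python3 - <<'E'
from h import *
np.set_printoptions(precision=3,suppress=True)
for c in("top","side"):
    im,d=read_camera(c); cv2.imwrite(f"pics/{c}0.png",im); np.save(f"pics/{c}0.npy",d)
    print(c,np.array(camera_info(c)["cam_to_world"])[:3,3])
    for t in("wedge_heel","wedge_edge","short_foot","stand"):
        for r in place_of(t,c)[:5]:
            p=r["pixel"];zz={"wedge_heel":.017,"wedge_edge":.009,"short_foot":.008,"stand":.008}[t]
            print(c,t,np.round(p),round(r["conf"],2),world(c,p,z=zz))
print(finger_overhang if not callable(finger_overhang) else finger_overhang(),get_obs())
E
```

```text
top [ 0.392 -0.082  1.024]
top wedge_heel [215. 222.] 0.85 [0.495 0.075 0.017]
top wedge_heel [201. 298.] 0.85 [0.33  0.101 0.017]
top wedge_heel [235. 294.] 0.62 [0.338 0.025 0.017]
top wedge_edge [208. 185.] 0.87 [0.581 0.095 0.009]
top wedge_edge [260. 277.] 0.77 [ 0.374 -0.028  0.009]
top wedge_edge [147. 321.] 0.56 [0.278 0.218 0.009]
top short_foot [210. 163.] 0.69 [0.634 0.091 0.008]
top stand [236. 127.] 0.88 [0.721 0.033 0.008]
side [0.469 0.869 0.824]
side wedge_heel [371. 270.] 0.72 [0.328 0.108 0.017]
side wedge_heel [361. 244.] 0.64 [0.343 0.026 0.017]
side wedge_heel [297. 256.] 0.57 [0.491 0.073 0.017]
side wedge_heel [237. 146.] 0.27 [ 0.687 -0.379  0.017]
side wedge_edge [404. 315.] 0.93 [0.27  0.222 0.009]
side wedge_edge [254. 260.] 0.88 [0.589 0.08  0.009]
side wedge_edge [343. 232.] 0.83 [ 0.383 -0.021  0.009]
side short_foot [232. 264.] 0.7 [0.637 0.096 0.008]
side stand [205. 241.] 0.74 [0.712 0.024 0.008]
0.025 {'t': 0.5, 'joints': array([-1.259,  0.48 ,  1.596,  0.   ,  1.065, -0.047]), 'qvel': array([-0.001, -0.001,  0.001,  0.001, -0.002, -0.001]), 'joint_efforts': array([ -0.001, -94.979, -43.035,   0.   ,   0.003,  -0.   ]), 'tcp_pos': array([ 0.228, -0.609,  0.256]), 'tool_rot': array([-3.142, -0.   ,  0.359]), 'contact_force': array([0.132, 0.003, 0.035]), 'ft_torque': array([ 0.008, -0.008, -0.031]), 'grasp_force': 0.0, 'grip_width': 0.08564114498739665}
```

View pics/top0.png

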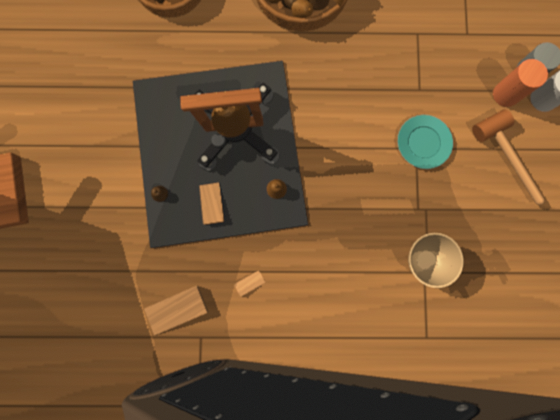

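View pics/side0.png

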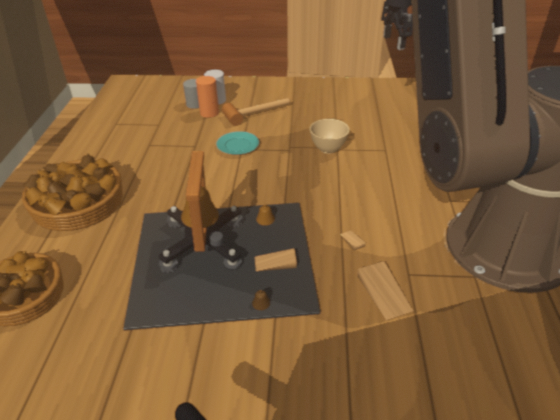

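The wedge look-alikes in the top picture are the large block (178,310), the small block (250,284) and the one on the slab (211,203). The slab one is middle-sized and points at the short foot at (207,160), so I choose it. Bells are at (159,193) and (276,188). I'll check it in a close crop and measure it.

```bash
python3 - <<'E'
from h import *
np.set_printoptions(precision=4,suppress=True)
im=cv2.imread("pics/top0.png");d=np.load("pics/top0.npy")
print("pixel mm",np.linalg.norm(world("top",(210,200),z=.01)-world("top",(211,200),z=.01))*1e3)
hsv=cv2.cvtColor(im,cv2.COLOR_BGR2HSV)
for n,(x0,y0,x1,y1) in dict(slab=(190,174,235,235),small=(228,262,275,305),big=(135,278,222,342)).items():
    m=np.zeros(im.shape[:2],np.uint8); m[y0:y1,x0:x1]=(hsv[y0:y1,x0:x1,2]>(110 if n=="slab" else 175))*255
    c=max(cv2.findContours(m,0,2)[0],key=cv2.contourArea)
    b=cv2.boxPoints(cv2.minAreaRect(c)); w=np.array([world("top",p,z=.012 if n=="slab" else .01) for p in b])[:,:2]
    e=np.linalg.norm(w-np.roll(w,-1,0),axis=1);print(n,b.tolist(),w.tolist(),e, w.mean(0))
    v=(w[1]-w[0]) if e[0]>e[1] else (w[2]-w[1]); print("yaw",np.arctan2(v[1],v[0]))
for y in range(180,228,4): print(y,world("top",(212-(212-208)*(226-y)/44,y),d))
cr=im[60:250,130:310];cv2.imwrite("pics/c1.png",cv2.resize(cr,None,fx=4,fy=3.15*4/3.15*.75 and 3.15,interpolation=2) if 0 else cv2.resize(im[115:245,140:300],None,fx=4.6,fy=4.6,interpolation=cv2.INTER_CUBIC))
E
```

```text
pixel mm 2.271908060106208
slab [[198.12191772460938, 184.0975799560547], [218.75607299804688, 181.8048858642578], [223.15850830078125, 221.4268341064453], [202.52435302734375, 223.7195281982422]] [[0.5834968808666692, 0.11572686750631914], [0.5891229698854588, 0.06885337180750511], [0.4981929253834193, 0.05657976931711148], [0.4927439829939464, 0.10290378070242087]] [0.0472 0.0918 0.0466 0.0917] [0.5409 0.086 ]
yaw -3.007425024903854
small [[229.7369384765625, 284.9758605957031], [268.5557556152344, 263.9490051269531], [275.5007019042969, 276.7704772949219], [236.681884765625, 297.7973327636719]] [[0.3567688137824899, 0.03880638164591542], [0.4034398156987714, -0.046799640318716966], [0.37518221544423064, -0.06256010193552537], [0.32888726971774784, 0.022844738274378287]] [0.0975 0.0324 0.0971 0.0321] [ 0.3661 -0.0119]
yaw -1.0716584226007912
big [[148.6000213623047, 322.20001220703125], [199.00001525878906, 297.0], [206.2000274658203, 311.4000244140625], [155.80003356933594, 336.60003662109375]] [[0.27570269234300415, 0.21446000263390025], [0.3303143558846686, 0.10603289283462775], [0.2992538267240745, 0.08923253680620308], [0.24513398820362947, 0.19736099571807442]] [0.1214 0.0353 0.1209 0.035 ] [0.2876 0.1518]
yaw -1.1042156972919825
180 [0.594  0.0946 0.008 ]
184 [0.5842 0.0931 0.0103]
188 [0.5746 0.0917 0.0123]
192 [0.565  0.0903 0.0141]
196 [0.5555 0.0889 0.0159]
200 [0.546  0.0874 0.0182]
204 [0.5367 0.0861 0.0195]
208 [0.5274 0.0848 0.0209]
212 [0.518  0.0833 0.0234]
216 [0.5091 0.0823 0.0232]
220 [0.4997 0.0806 0.0267]
224 [0.4925 0.0825 0.0087]
```

View pics/c1.png

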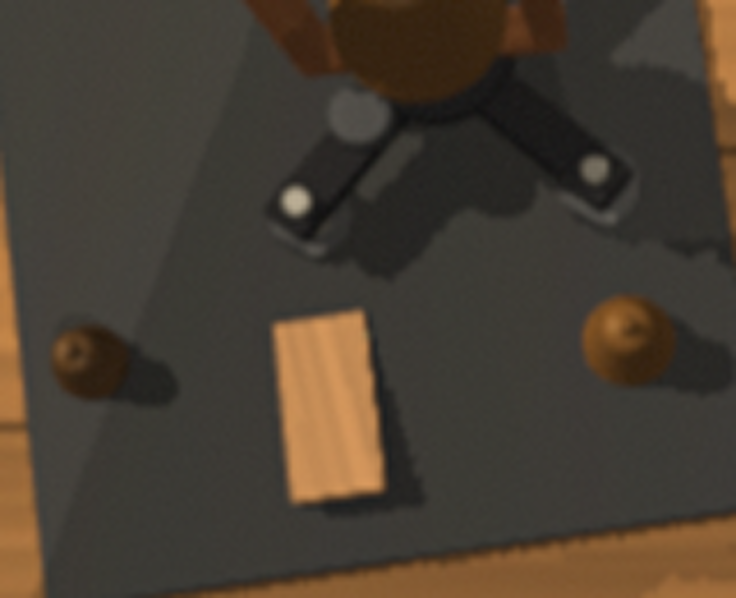

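The crop shows the slab wedge at full 90 mm x 44 mm, with its thin edge up at crop (320,318) and its heel at (338,495). The short foot's bar end, with the iron weight on its bar, is at crop (295,215). The choice is confirmed, so I'll set out.

Emit:
drive_tool([
  [[0,0,0.16,0,0,0,0.25],[0,0,0.157,0,0,0,0.25],[0,0,0,0.165,-0.23,0,0.25],[0,0,0,0.165,-0.23,0,0.25],[0,0,0,0.165,-0.23,0,0.25],[0,0,0,0.165,-0.23,0,0.25],[0,0,0,0.165,-0.23,0,0.25],[0,0,0,0.165,-0.23,0,0.25],[0,0,0,0.165,-0.23,0,0.25],[0,0,0,0.165,-0.23,0,0.25]],
], newtons=20)

```text
t: 1.75
tcp_pos: [0.4511, -0.2123, 0.2566]
tool_rot: [3.141, -0.001, 0.11]
contact_force: [1.0, -0.7, -0.6]
grip_width: 0.0211
grasp_force: 0.0
```

```bash
cat > g.py <<'E'
from h import *
import sys
np.set_printoptions(precision=4,suppress=True)
def go(x,y,z,yaw):
    o=get_obs();p=o["tcp_pos"];a=o["tool_rot"][2];D=np.array([x,y,z])-p
    print("t",o["t"],"tcp",p,"rot",o["tool_rot"],"F",o["contact_force"],"w",o["grip_width"])
    c,s=np.cos(a),np.sin(a);print("units",np.array([D[0]*c+D[1]*s,D[0]*s-D[1]*c,-D[2]])/.2,"turn",(a-yaw)/(np.pi/4))
if __name__=="__main__": go(*map(float,sys.argv[1:5]))
E
python3 g.py .458 .0735 .2 .11; python3 -c "
from h import *
for z in(.05,.055):print(world('top',(204.1,158.5),z=z))
print('long',world('top',(140+595/4.6,115+168/4.6),z=.055))"
```

```text
t 1.75 tcp [ 0.4511 -0.2123  0.2566] rot [ 3.1412 -0.0006  0.1097] F [ 1.0314 -0.7452 -0.6139] w 0.021055283409417244
units [ 0.1906 -1.4164  0.2829] turn -0.00038540046938164655
[0.6339941  0.09693554 0.05      ]
[0.63274924 0.09601562 0.055     ]
long [ 0.64957525 -0.04749426  0.055     ]
```

Emit:
drive_tool([
  [[0,0,0,0.024,-0.177,0.035,0.25],[0,0,0,0.024,-0.177,0.035,0.25],[0,0,0,0.024,-0.177,0.035,0.25],[0,0,0,0.024,-0.177,0.035,0.25],[0,0,0,0.024,-0.177,0.035,0.25],[0,0,0,0.024,-0.177,0.035,0.25],[0,0,0,0.024,-0.177,0.035,0.25],[0,0,0,0.024,-0.177,0.035,0.25],[0,0,0,0,0,0,0.25],[0,0,0,0,0,0,0.25]],
])

```text
t: 3.0
tcp_pos: [0.4575, 0.0716, 0.2004]
tool_rot: [3.141, -0.0, 0.111]
contact_force: [0.8, -0.5, 0.0]
grip_width: 0.0213
grasp_force: 0.0
```

```bash
python3 - <<'E'
from g import *
go(.458,.0735,.038,.115)
im,d=read_camera("side");cv2.imwrite("pics/s1.png",cv2.resize(im[90:340,120:420],None,fx=2.4,fy=2.4,interpolation=2))
E
```

```text
t 3.0 tcp [0.4575 0.0716 0.2004] rot [ 3.1414 -0.0002  0.1106] F [ 0.7905 -0.4555  0.0073] w 0.021296191712963278
units [ 0.0034 -0.009   0.8122] turn -0.005638305506338851
```

View pics/s1.png

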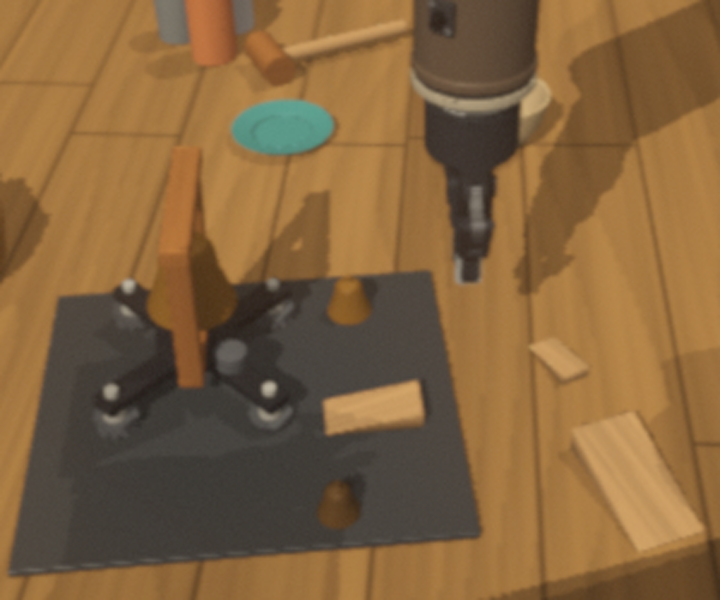

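The picture shows the gripper hanging behind the heel. The wedge at (375,408) points at the short foot at (270,410), and the bells at (348,300) and (340,502) are clear. I'll go down.

Emit:
drive_tool([
  [[0,0,0,0,-0.009,0.12,0.25],[0,0,0,0,0,0.12,0.25],[0,0,0,0,0,0.12,0.25],[0,0,0,0,0,0.12,0.25],[0,0,0,0,0,0.12,0.25],[0,0,0,0,0,0.12,0.25],[0,0,0,0,0,0.06,0.25],[0,0,0,0,0,0.03,0.25],[0,0,0,0,0,0,0.25],[0,0,0,0,0,0,0.25]],
])

```text
t: 4.3
tcp_pos: [0.4577, 0.0736, 0.0389]
tool_rot: [3.142, -0.001, 0.11]
contact_force: [0.0, 0.1, 0.3]
grip_width: 0.0212
grasp_force: 0.0
```

```bash
python3 - <<'E'
from g import *
go(.482,.0762,.038,.115)
im,d=read_camera("side");cv2.imwrite("pics/s2.png",cv2.resize(im[200:310,200:360],None,fx=5,fy=5,interpolation=2))
E
```

```text
t 4.3 tcp [0.4577 0.0736 0.0389] rot [ 3.1416 -0.001   0.1098] F [0.0461 0.1274 0.2823] w 0.02117234131732874
units [0.1223 0.0005 0.0045] turn -0.006620881824126997
```

View pics/s2.png

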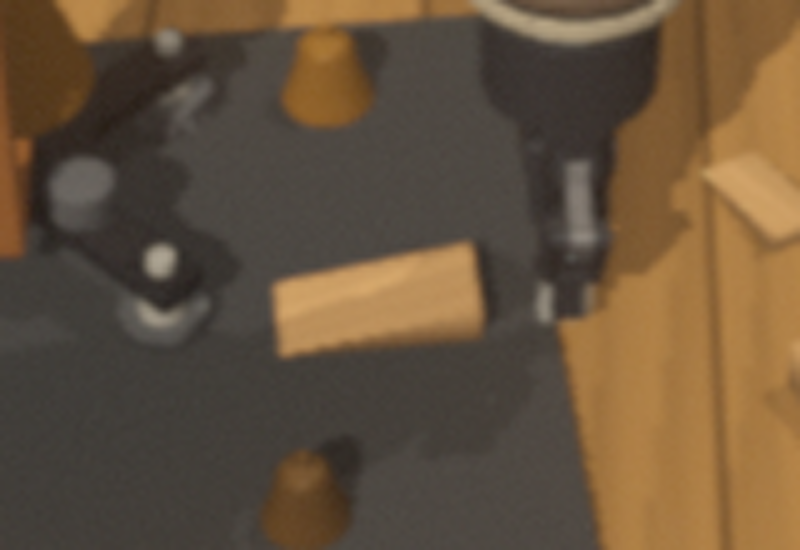

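The fingers stand about 25 mm behind the heel at (480,300), in line and low. I'll push the free stretch now.

Emit:
drive_tool([
  [[0,0,0,0.03,0,0,0.25],[0,0,0,0.03,0,0,0.25],[0,0,0,0.03,0,0,0.25],[0,0,0,0.03,0,0,0.25],[0,0,0,0.02,0,0,0.25],[0,0,0,0.02,0,0,0.25],[0,0,0,0.02,0,0,0.25],[0,0,0,0.02,0,0,0.25],[0,0,0,0.01,0,0,0.25],[0,0,0,0,0,0,0.25]],
])

```text
t: 5.6
tcp_pos: [0.4991, 0.0782, 0.0383]
tool_rot: [-3.142, -0.0, 0.11]
contact_force: [-0.6, -0.3, 1.2]
grip_width: 0.0215
grasp_force: 0.0
```

```bash
python3 - <<'E'
from g import *
go(.51,.08,.038,.115)
im,d=read_camera("side");cv2.imwrite("pics/s3.png",cv2.resize(im[200:310,200:360],None,fx=5,fy=5,interpolation=2))
im,d=read_camera("top")
for t in("wedge_edge","short_foot"):
  for c in("top","side"):
    for r in place_of(t,c)[:3]: print(t,c,world(c,r["pixel"],z=.009),round(r["conf"],2))
E
```

```text
t 5.6 tcp [0.4991 0.0782 0.0383] rot [-3.1416 -0.0001  0.1098] F [-0.6297 -0.2943  1.1561] w 0.021492371525359072
units [ 0.0549 -0.0028  0.0016] turn -0.006628629941267714
wedge_edge top [ 0.3695 -0.0339  0.009 ] 0.71
wedge_edge side [0.6011 0.0879 0.009 ] 0.75
wedge_edge side [ 0.3818 -0.023   0.009 ] 0.7
wedge_edge side [0.2728 0.2157 0.009 ] 0.59
short_foot top [0.6304 0.0907 0.009 ] 0.86
short_foot side [0.6446 0.0978 0.009 ] 0.7
```

View pics/s3.png

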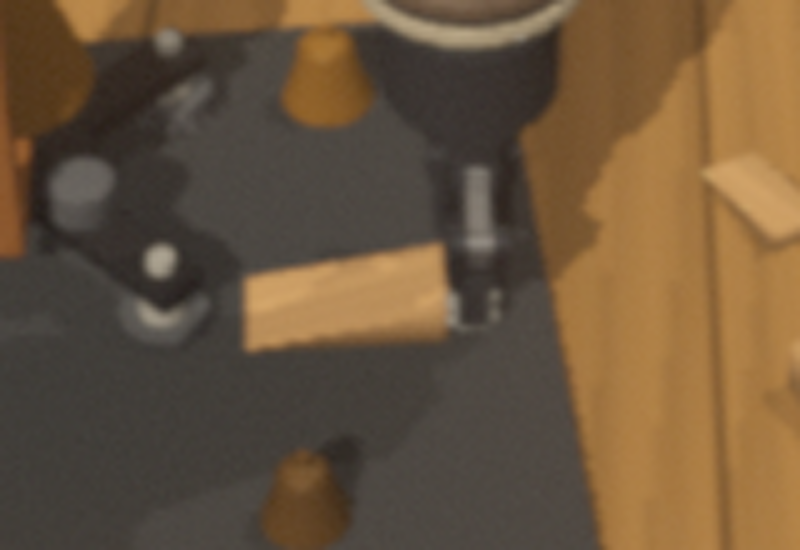

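Both fingers bear on the heel at (448,300). The wedge has squared up and its edge at (245,310) is about 15 mm short of the foot rim at (210,310). I'll carry on slowly.

Emit:
drive_tool([
  [[0,0,0,0.0125,0,0,0.25],[0,0,0,0.0125,0,0,0.25],[0,0,0,0.0125,0,0,0.25],[0,0,0,0.0125,0,0,0.25],[0,0,0,0.0125,0,0,0.25],[0,0,0,0.0125,0,0,0.25],[0,0,0,0.0125,0,0,0.25],[0,0,0,0.0125,0,0,0.25],[0,0,0,0.0125,0,0,0.25],[0,0,0,0,0,0,0.25]],
])

```text
t: 7.15
tcp_pos: [0.5216, 0.0807, 0.0383]
tool_rot: [3.142, -0.0, 0.11]
contact_force: [0.2, 0.6, -0.8]
grip_width: 0.0215
grasp_force: 0.0
```

Emit:
drive_tool([
  [[0,0,0,0.008,0,0,0.25],[0,0,0,0.008,0,0,0.25],[0,0,0,0.008,0,0,0.25],[0,0,0,0.008,0,0,0.25],[0,0,0,0.008,0,0,0.25],[0,0,0,0.008,0,0,0.25],[0,0,0,0.008,0,0,0.25],[0,0,0,0.008,0,0,0.25],[0,0,0,0,0,0,0.25],[0,0,0,0,0,0,0.25]],
])

```text
t: 8.4
tcp_pos: [0.5344, 0.0821, 0.0384]
tool_rot: [3.142, -0.001, 0.11]
contact_force: [1.0, 0.9, 0.4]
grip_width: 0.0211
grasp_force: 0.0
```

```bash
python3 - <<'E'
from g import *
go(.54,.084,.038,.115)
a,_=read_camera("side");b,_=read_camera("top")
A=cv2.resize(a[130:310,160:330],None,fx=3.3,fy=3.3,interpolation=2)
B=cv2.resize(b[90:240,150:210+80],(400,429),interpolation=2)
cv2.imwrite("pics/s4.png",cv2.resize(a[130:310,120:330],None,fx=3.3,fy=3.3,interpolation=2)); np.save("pics/t4.npy",b)
E
```

```text
t 8.4 tcp [0.5344 0.0821 0.0384] rot [ 3.1416 -0.0007  0.1098] F [1.0449 0.8938 0.3605] w 0.021109659964221796
units [ 0.0286 -0.0062  0.002 ] turn -0.006587493581585067
```

View pics/s4.png

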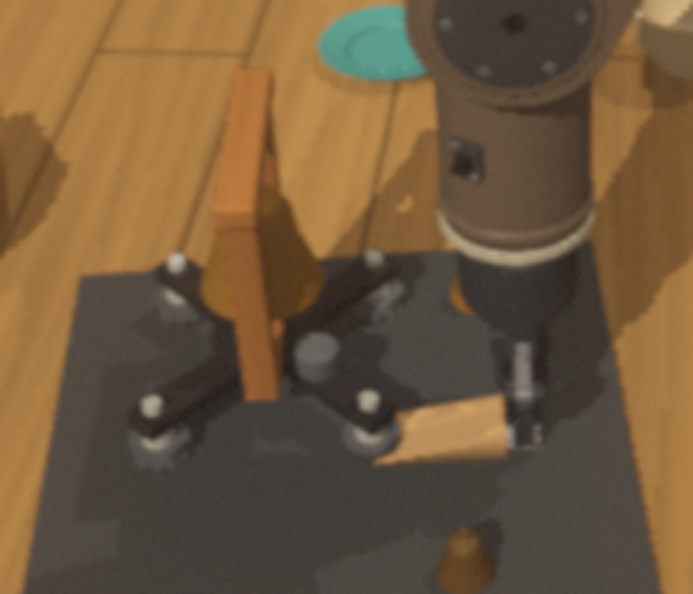

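The edge, at (375,460), has gone under the foot at (370,435). I'll keep pushing in small steps and watch the force.

Emit:
drive_tool([
  [[0,0,0,0.006,0,0,0.25],[0,0,0,0.006,0,0,0.25],[0,0,0,0.006,0,0,0.25],[0,0,0,0.006,0,0,0.25],[0,0,0,0.006,0,0,0.25],[0,0,0,0.006,0,0,0.25],[0,0,0,0.006,0,0,0.25],[0,0,0,0.006,0,0,0.25],[0,0,0,0,0,0,0.25],[0,0,0,0,0,0,0.25]],
])

```text
t: 9.75
tcp_pos: [0.5439, 0.0832, 0.0384]
tool_rot: [-3.142, -0.001, 0.11]
contact_force: [0.1, -0.5, -0.1]
grip_width: 0.021
grasp_force: 0.0
```

Emit:
drive_tool([
  [[0,0,0,0.004,0,0,0.25],[0,0,0,0.004,0,0,0.25],[0,0,0,0.004,0,0,0.25],[0,0,0,0.004,0,0,0.25],[0,0,0,0,0,0,0.25],[0,0,0,0,0,0,0.25],[0,0,0,0,0,0,0.25],[0,0,0,0,0,0,0.25],[0,0,0,0,0,0,0.25],[0,0,0,0,0,0,0.25]],
])

```text
t: 11.0
tcp_pos: [0.547, 0.0835, 0.0383]
tool_rot: [-3.142, -0.0, 0.11]
contact_force: [0.6, -0.4, -0.0]
grip_width: 0.0213
grasp_force: 0.0
```

```bash
python3 - <<'E'
from g import *
go(.54,.084,.038,.115)
a,_=read_camera("side");b,_=read_camera("top")
cv2.imwrite("pics/s5.png",cv2.resize(a[130:310,120:330],None,fx=3.3,fy=3.3,interpolation=2)); cv2.imwrite("pics/t5.png",b)
o=get_obs();print(o["contact_force"])
E
```

```text
t 11.0 tcp [0.547  0.0835 0.0383] rot [-3.1416 -0.0003  0.1098] F [ 0.5697 -0.3965 -0.0425] w 0.02128005842273901
units [-0.0344 -0.0062  0.0017] turn -0.006568324983376855
[-0.4508  0.5955  0.0256]
```

View pics/s5.png

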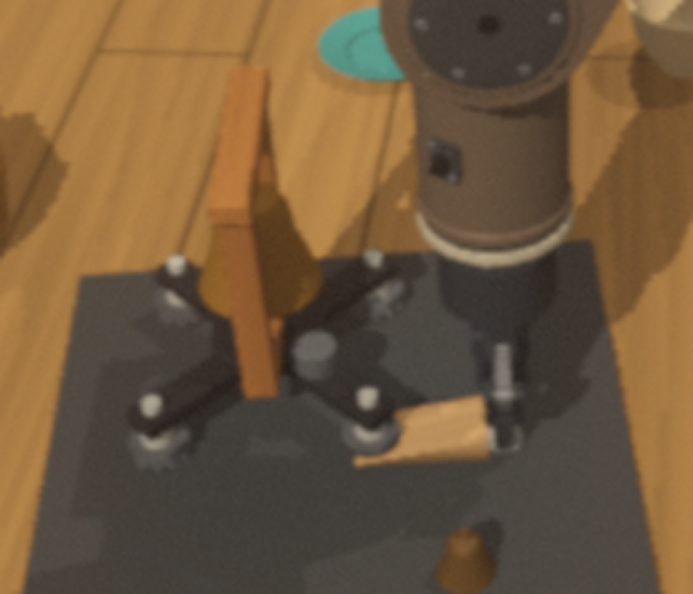

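The wedge corner at (355,462) is well under the foot, and the frame top at (250,70) is starting to right itself. I'll measure the lean by tracking the frame top.

```bash
cat > lean.py <<'E'
from g import *
def lean():
    q=proj("side",(.716,.028,.22))
    P0=np.array([.716,.028,.215]); e=proj("side",P0)-proj("side",P0+[-.0092,.0083,0])
    r=cv2.imread("pics/side0.png");a,_=read_camera("side")
    x0,y0,x1,y1=185,148,212,200
    T=cv2.resize(r[y0:y1,x0:x1],None,fx=8,fy=8,interpolation=2)
    S=cv2.resize(a[y0-10:y1+10,x0-12:x1+12],None,fx=8,fy=8,interpolation=2)
    m=cv2.minMaxLoc(cv2.matchTemplate(S,T,cv2.TM_CCOEFF_NORMED))
    print("expected full shift",e,"now",m[3][0]/8-12,m[3][1]/8-10,"score",round(m[1],3))
    return a
if __name__=="__main__":
    lean(); o=get_obs();print(o["t"],o["tcp_pos"],np.mean([get_obs()["contact_force"] for _ in range(5)],0))
E
python3 lean.py
```

```text
expected full shift [-3.5622 -2.4121] now -2.375 -1.75 score 0.93
11.15 [0.5469 0.0835 0.0383] [-0.3825  0.5789 -0.9893]
```

Emit:
drive_tool([
  [[0,0,0,0.005,0,0,0.25],[0,0,0,0.005,0,0,0.25],[0,0,0,0.005,0,0,0.25],[0,0,0,0.005,0,0,0.25],[0,0,0,0,0,0,0.25],[0,0,0,0,0,0,0.25],[0,0,0,0,0,0,0.25],[0,0,0,0,0,0,0.25],[0,0,0,0,0,0,0.25],[0,0,0,0,0,0,0.25]],
])

```text
t: 12.4
tcp_pos: [0.5509, 0.0839, 0.0383]
tool_rot: [3.142, -0.0, 0.11]
contact_force: [0.6, 0.3, 0.5]
grip_width: 0.0214
grasp_force: 0.0
```

```bash
python3 lean.py
```

```text
expected full shift [-3.5622 -2.4121] now -2.75 -2.0 score 0.916
12.45 [0.5508 0.0839 0.0383] [-0.0757 -0.3117 -0.1894]
```

Emit:
drive_tool([
  [[0,0,0,0.005,0,0,0.25],[0,0,0,0.005,0,0,0.25],[0,0,0,0.005,0,0,0.25],[0,0,0,0.005,0,0,0.25],[0,0,0,0,0,0,0.25],[0,0,0,0,0,0,0.25],[0,0,0,0,0,0,0.25],[0,0,0,0,0,0,0.25],[0,0,0,0,0,0,0.25],[0,0,0,0,0,0,0.25]],
])

```text
t: 13.7
tcp_pos: [0.5548, 0.0844, 0.0383]
tool_rot: [-3.142, -0.0, 0.11]
contact_force: [-0.2, 0.3, -0.6]
grip_width: 0.0211
grasp_force: 0.0
```

```bash
python3 lean.py
```

```text
expected full shift [-3.5622 -2.4121] now -3.125 -2.5 score 0.901
13.75 [0.5548 0.0844 0.0383] [ 0.3572 -0.3486  0.4179]
```

Nearly level. From here I'll use smaller steps.

Emit:
drive_tool([
  [[0,0,0,0.004,0,0,0.25],[0,0,0,0.003,0,0,0.25],[0,0,0,0.003,0,0,0.25],[0,0,0,0,0,0,0.25],[0,0,0,0,0,0,0.25],[0,0,0,0,0,0,0.25],[0,0,0,0,0,0,0.25],[0,0,0,0,0,0,0.25],[0,0,0,0,0,0,0.25],[0,0,0,0,0,0,0.25]],
])

```text
t: 15.0
tcp_pos: [0.5567, 0.0846, 0.0383]
tool_rot: [-3.142, 0.0, 0.11]
contact_force: [-3.5, 0.2, -1.4]
grip_width: 0.0216
grasp_force: 1.5
```

```bash
python3 lean.py
```

```text
expected full shift [-3.5622 -2.4121] now -3.375 -2.75 score 0.898
15.05 [0.5567 0.0846 0.0383] [-3.2939  0.6353 -0.2975]
```

Emit:
drive_tool([
  [[0,0,0,0.002,0,0,0.25],[0,0,0,0,0,0,0.25],[0,0,0,0,0,0,0.25],[0,0,0,0,0,0,0.25],[0,0,0,0,0,0,0.25],[0,0,0,0,0,0,0.25],[0,0,0,0,0,0,0.25],[0,0,0,0,0,0,0.25],[0,0,0,0,0,0,0.25],[0,0,0,0,0,0,0.25]],
])

```text
t: 16.3
tcp_pos: [0.5571, 0.0846, 0.0383]
tool_rot: [-3.142, 0.0, 0.11]
contact_force: [-4.1, -0.5, -0.3]
grip_width: 0.0212
grasp_force: 2.0
```

```bash
python3 lean.py
```

```text
expected full shift [-3.5622 -2.4121] now -3.375 -2.75 score 0.896
16.35 [0.5571 0.0846 0.0383] [-4.4253  0.3737  0.1505]
```

Emit:
drive_tool([
  [[0,0,0,0.003,0,0,0.25],[0,0,0,0,0,0,0.25],[0,0,0,0,0,0,0.25],[0,0,0,0,0,0,0.25],[0,0,0,0,0,0,0.25],[0,0,0,0,0,0,0.25],[0,0,0,0,0,0,0.25],[0,0,0,0,0,0,0.25],[0,0,0,0,0,0,0.25],[0,0,0,0,0,0,0.25]],
])

```text
t: 17.6
tcp_pos: [0.5577, 0.0847, 0.0383]
tool_rot: [-3.142, 0.0, 0.11]
contact_force: [-5.1, -1.3, -0.7]
grip_width: 0.0218
grasp_force: 2.5
```

```bash
python3 lean.py
```

```text
expected full shift [-3.5622 -2.4121] now -3.375 -2.75 score 0.894
17.65 [0.5577 0.0847 0.0383] [-4.718  -0.8232 -1.4974]
```

Emit:
drive_tool([
  [[0,0,0,0.004,0,0,0.25],[0,0,0,0,0,0,0.25],[0,0,0,0,0,0,0.25],[0,0,0,0,0,0,0.25],[0,0,0,0,0,0,0.25],[0,0,0,0,0,0,0.25],[0,0,0,0,0,0,0.25],[0,0,0,0,0,0,0.25],[0,0,0,0,0,0,0.25],[0,0,0,0,0,0,0.25]],
])

```text
t: 18.9
tcp_pos: [0.5582, 0.0847, 0.0383]
tool_rot: [3.142, 0.001, 0.11]
contact_force: [-5.9, -1.4, -0.0]
grip_width: 0.0213
grasp_force: 3.3
```

```bash
python3 lean.py
```

```text
expected full shift [-3.5622 -2.4121] now -3.375 -2.75 score 0.893
18.95 [0.5582 0.0848 0.0383] [-5.5092 -0.7143  0.6119]
```

Emit:
drive_tool([
  [[0,0,0,0.004,0,0,0.25],[0,0,0,0,0,0,0.25],[0,0,0,0,0,0,0.25],[0,0,0,0,0,0,0.25],[0,0,0,0,0,0,0.25],[0,0,0,0,0,0,0.25],[0,0,0,0,0,0,0.25],[0,0,0,0,0,0,0.25],[0,0,0,0,0,0,0.25],[0,0,0,0,0,0,0.25]],
])

```text
t: 20.2
tcp_pos: [0.5585, 0.0848, 0.0382]
tool_rot: [-3.142, 0.002, 0.11]
contact_force: [-9.2, -1.0, 2.8]
grip_width: 0.0214
grasp_force: 4.3
```

```bash
python3 lean.py
```

```text
expected full shift [-3.5622 -2.4121] now -3.5 -2.875 score 0.891
20.25 [0.5585 0.0848 0.0382] [-8.5689 -1.3595  2.7822]
```

It's firm at about 8.5 N and level. I'll back off straight, then rise.

Emit:
drive_tool([
  [[0,0,0,-0.01,0,0,0.25],[0,0,0,-0.02,0,0,0.25],[0,0,0,-0.04,0,0,0.25],[0,0,0,-0.06,0,0,0.25],[0,0,0,-0.08,0,0,0.25],[0,0,0,0,0,-0.1,0.25],[0,0,0,0,0,-0.2,0.25],[0,0,0,-0.1,0,-0.25,0.25],[0,0,0,-0.1,0,-0.25,0.25],[0,0,0,0,0,0,0.25]],
])

```text
t: 21.5
tcp_pos: [0.4774, 0.0759, 0.2013]
tool_rot: [3.142, -0.005, 0.11]
contact_force: [0.9, -0.6, -1.6]
grip_width: 0.0214
grasp_force: 0.0
```

```bash
python3 - <<'E'
from lean import *
o=get_obs();print(o["t"],o["tcp_pos"],o["contact_force"])
a=lean();b,_=read_camera("top")
cv2.imwrite("pics/s9.png",np.hstack([cv2.resize(a[140:310,120:320],(400,340),interpolation=2),cv2.resize(b[60:230,120:320],(400,340),interpolation=2)]))
E
```

```text
21.5 [0.4774 0.0759 0.2013] [ 0.909  -0.5767 -1.6395]
expected full shift [-3.5622 -2.4121] now -3.375 -3.0 score 0.913
```

View pics/s9.png

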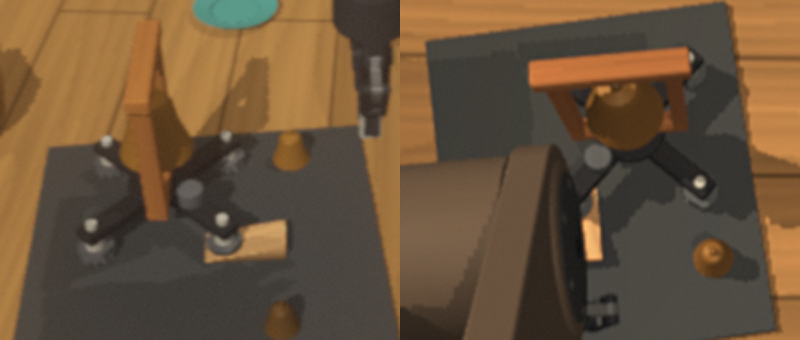

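The final picture shows the wedge at (245,245) under the short foot at (222,235), the frame upright, the bells in place and the gripper clear. The stand held its level after release, so I'm handing in.

```bash
python3 -c "
from cell import *
print(job_done())"
```

```text
the job is handed in; nothing more can be done
None
```

I pushed the wedge thin edge first under the short foot to a firm 8.5–9 N. By the camera the stand is level and held after I let go (I did not test it for rocking), and the job is handed in at 21.5 s with the arm clear.

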